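# Bring the taped paint jar to the front of the carousel and steady it

### The job

Turn the paint carousel gently until the jar with the blue tape on its lid stands squarely at the front, facing the middle of the brush rest, ready to be opened there. Finish while still gripping the turntable's T-handle, firmly enough to keep the turntable still; do not let go. Keep all the jars upright in their seats and leave the brush, the brush tin, the water bottle and the tape roll where they are.

Things in the scene. Friction and masses are not known exactly. Their poses are not given: they have to be found in the camera images.
- carousel_base: Fixed plywood foot of the paint carousel, standing on the table; it does not move. Origin on the table under the turntable's axis; z up; its -x axis points to the front of the carousel, the side that carries the brush rest and roughly faces the robot. Board 330 mm wide (y) and 15 mm thick, from x = -235 to +165 mm; the brush rest is a flat channel 46 mm wide along its front edge between two lips 14 mm high, centred 202 mm in front of the axis.
- turntable: Round wooden turntable, 316 mm across and 12 mm thick, with six jar seats (rings 16 mm high) 108 mm from its axis, 60 degrees apart, a 16 mm steel post in the middle and a T-handle on the post. It turns endlessly both ways about its vertical axis on a light bearing (about 0.04 N m of friction; it stays where it is left). Origin on the axis, 27 mm above the table; z up. Its -x axis points to the seat of the taped jar; its x axis runs along the T-handle.
- handle (a point): Centre of the turntable's T-handle, on the turning axis, 187 mm above the table. The handle is a dark wooden bar, 100 mm long (its x, same axes as the turntable), 22 mm wide (y) and 24 mm high, rigidly fixed to the turntable. The jars' lids end 56 mm below this point.
- taped_jar_center (a point): Centre (half-way up) of the taped jar: dark green, black screw lid with a 25 mm wide strip of light-blue tape across the lid and down both its sides; 66 mm across, 92 mm high, 0.2 to 0.4 kg, standing loose in a seat with 2.5 mm of play all round; centre 85 mm above the table.
- jar_a_center (a point): Centre of another paint jar (green, no tape), the same size and lid but without tape, standing loose in another seat.
- jar_b_center (a point): Centre of another paint jar (lime green), the same size and lid but without tape, standing loose in another seat.
- jar_c_center (a point): Centre of another paint jar (red), the same size and lid but without tape, standing loose in another seat.
- jar_d_center (a point): Centre of another paint jar (yellow), the same size and lid but without tape, standing loose in another seat.
- jar_e_center (a point): Centre of another paint jar (off-white), the same size and lid but without tape, standing loose in another seat.
- brush: Paint brush, 220 mm long, lying in the brush rest; bystander.
- brush_tin: Black ribbed tin, 75 mm across and 110 mm high, with brushes standing in it up to 200 mm; bystander beside the carousel.
- water_bottle: Water bottle with blue cap, 64 mm across and 190 mm high; bystander.
- tape_roll: Roll of light-blue masking tape, lying flat, 108 mm across and 36 mm high; bystander.
Things that resemble listed ones, but are neither listed nor needed, are in the scene too. What is shaped like the part that bears jar_c_center but brown is not meant. What is shaped like the part that bears jar_e_center but pink or purple is not meant.

How it is judged:
By the outcome, as a careful person would: the job done as asked, in the order asked, and still so for the second after the job is handed in, while the arm keeps its last pose, push and grip.
It also fails if it takes over 54 s, if anything falls off the work surface, if the arm or the gripper's body presses on something with over 40 N, if the wrist force passes 120 N, or if a joint passes its speed limit or range.

### The arm

A 6-joint arm with a two-finger parallel gripper is mounted at the origin on the work surface. World frame = base frame: x ahead of the robot, y to its left, z up, the work surface at z = 0. Lengths are in m, angles in rad, forces in N, time in s.
With the tool pointing down it reaches from about 0.3 to 0.75 m from the base axis. Payload 8.5 kg.
Tool frame: the origin (TCP) lies at the very end of the fingers, on their centre line; the grasp point (between the pads) lies 19 mm behind it; z points along the fingers, y is the line along which they close (so a half turn about z gives the same grasp; the last joint's range is limited). The gripper opens to 88 mm and grips with 3 to 60 N. Pads are 18 mm wide; open, the fingers measure 123 mm over their backs; the gripper's body (75 mm by 187 mm) begins 45 mm behind the grasp point.
Start: joints at [1.04, 0.381, 1.297, -0, 1.464, -0.215], TCP at [0.171, 0.523, 0.239] pointing down, gripper open.
Joint ranges: [-3.11, 3.11], [-0.89, 2.33], [0.22, 2.48], [-1.42, 4.56], [0.17, 2.85], [-2.88, 2.88]. Speed limits (rad/s): [2.39, 2.39, 3.14, 3.14, 3.14, 3.14].

### API

Orientations are given as a rotation vector (axis times angle).
In Python, from workcell import get_obs, snapshot, calibration, close_job gives the robot as it stands. The module is installed in compiled form; this text tells all that it offers.
- The arm moves only by the tool arm_command, never from a script. Its arguments are lists of equal length, an entry for each row: "gripper": the finger opening in m, from 0 to 0.0881; "travel": the shift along the tool's x, y, z in m, a list of three; "roll": the turn about the tool's z in degrees. A call has exactly 8 rows; each row is the pose to reach, as a shift and turn from the pose commanded when the call began, along the tool's axes at that moment; what a row does not reach only later rows make up. A row lasts 1/10 s, in which the tool goes at most 50 mm and 8.59 degrees, less where a joint would pass 70% of its speed; a pose out of reach is approached as far as the arm can. A call with a gripper value outside its range is refused whole. The fingers move at their own pace and stop on an object; "grip_force" is the grip in N (left out, the last holds). Time passes only in rows, so rows that repeat a pose let the fingers close, or fill a call up. It gives the time, the measured TCP pose, the force, the opening and the grip force at its end, in the units of the state.
- get_obs(): the state, without advancing time (a new reading comes with each control period).
- snapshot(name): name is "side" or "top" or "wrist"; returns the picture (420x560x3 uint8, red, green, blue); there is no depth.
- calibration(name): a dict with "K" (3x3 intrinsics, pixels), "R" (3x3) and "t" (3): a world point X has camera coordinates R X + t. Camera axes: x right, y down, z forward; pixel columns grow to the right and rows downward; lengths in m; the calibration is good to about 2 mm. The wrist camera is an equidistant fisheye: a pixel r from the principal point sees the ray r / f radians off the axis. A picture is of the moment at which its call begins: read the wrist's pose just before it. calibration takes no time and is no camera call; for the wrist camera it gives the pose at the moment of the call.
- close_job(): hands the job in; it is judged then, once.
The state is a dict: "time_s": time; "joint_positions": joint angles; "qvel": joint speeds; "joint_torque": joint torques, N m; "eef_pos": TCP position; "ee_rot": TCP orientation; "ft_force": force on the tool from outside, world axes, zero at the start; "wrist_torque": the same for the moment, N m; "gripper_width": opening from 0.0 (shut) to 1.0 (fully open); "finger_force": force on a finger pad.
Only numpy, scipy, OpenCV 4.12 (cv2) and the standard library are available. Lean on these libraries where they do the work, as an engineer would, in place of code of your own. Each camera call takes 0.05 s, during which the arm holds its last target. There are 200 camera calls.

## Working session

There is one attempt and no reset: what is moved stays moved. The work goes in short steps, Python scripts to look and compute and a tool call to move; the robot and the scene stay as the last step left them, time stands still between calls to the robot, and variables do not carry over. Pictures are saved under pics/ and viewed, at most 10 in all, crops included, and the job is handed in when it is done.

Besides the shell and the picture viewer there is one more tool, called after "Request:" by a JSON object that holds its "method" and its "body", one argument or row to a line. arm_command: Moves the arm, as the interface text tells. Its arguments: {"type":"object","properties":{"gripper":{"type":"array","items":{"type":"number"}},"travel":{"type":"array","items":{"type":"array","items":{"type":"number"}}},"roll":{"type":"array","items":{"type":"number"}},"grip_force":{"type":"number"}},"required":["gripper","travel","roll"]}

```bash
mkdir -p pics
python3 - <<'E'
from workcell import *
import cv2
o=get_obs();print(o['time_s'],o['eef_pos'],o['ee_rot'],o['gripper_width'])
for n in('top','side'):
    cv2.imwrite(f'pics/{n}0.png',snapshot(n)[:,:,::-1]);c=calibration(n);print(n,c)
E
```

```text
0.0 [0.17070105 0.52257739 0.23816212] [-4.93978104e-01 -3.10199571e+00  2.00357651e-03] 0.9996114431253166
top {'K': array([[542.76880058,   0.        , 270.65578763],
       [  0.        , 542.76880058, 205.33342453],
       [  0.        ,   0.        ,   1.        ]]), 'R': array([[-2.85413486e-02, -9.99592611e-01, -5.14644946e-05],
       [-9.91593042e-01,  2.83194376e-02, -1.26258657e-01],
       [ 1.26208679e-01, -3.55256052e-03, -9.91997353e-01]]), 't': array([0.07191018, 0.62897193, 1.27524719])}
side {'K': array([[392.51787938,   0.        , 277.40242811],
       [  0.        , 392.51787938, 211.66810589],
       [  0.        ,   0.        ,   1.        ]]), 'R': array([[-9.17666173e-01, -3.97352223e-01, -7.38357633e-05],
       [-3.17822036e-01,  7.34106471e-01, -6.00064032e-01],
       [ 2.38490980e-01, -5.50634997e-01, -7.99951969e-01]]), 't': array([0.57337943, 0.22039712, 0.90778589])}
```

View pics/top0.png

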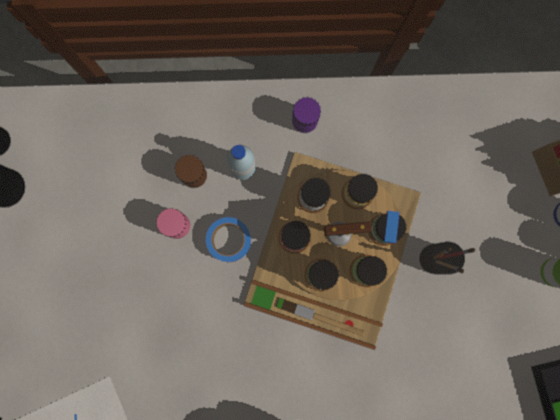

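View pics/side0.png

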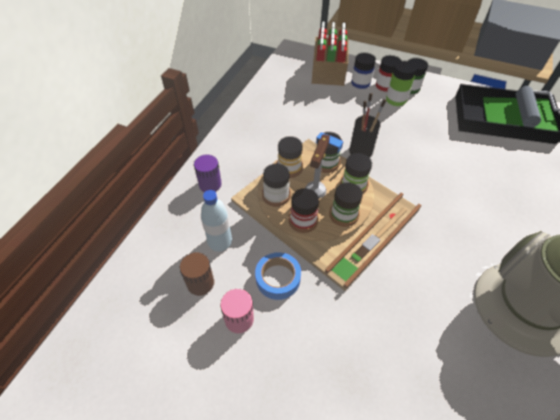

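The top view shows the carousel at about (335,240). The brush rest is along its lower edge, from (247,300) to (378,345), and the T-handle runs from (325,230) to (370,226). The side view agrees.

Candidates for the taped jar:
- Blue strip on a black lid at (390,227). This is the one described.
- Blue tape roll at (228,240), which is flat and not a jar.
- Blue bottle cap at (238,153).
- Jars on the back table, at about (555,215) and (555,270), which are off the carousel.

I'll check the choice in a crop.

```bash
cat > h.py <<'E'
import numpy as np, cv2
from workcell import *
def ray(n,uv,z,c=None):
    c=c or calibration(n);K,R,t=c['K'],c['R'],np.array(c['t'])
    u,v=uv;x=(u-K[0,2])/K[0,0];y=(v-K[1,2])/K[1,1]
    if n=='wrist':
        r=np.hypot(x,y);d=np.array([x/r*np.sin(r),y/r*np.sin(r),np.cos(r)]) if r>1e-9 else np.array([0,0,1.])
    else: d=np.array([x,y,1])
    C=-R.T@t;D=R.T@d
    return C+D*(z-C[2])/D[2]
E
python3 - <<'E'
from h import *
im=cv2.imread('pics/top0.png');cv2.imwrite('pics/top_crop.png',cv2.resize(im[145:355,235:425],None,fx=2.8,fy=2.8,interpolation=cv2.INTER_CUBIC)[:588])
hsv=cv2.cvtColor(im,cv2.COLOR_BGR2HSV)
m=cv2.inRange(hsv,(98,110,60),(125,255,255));n,l,s,c=cv2.connectedComponentsWithStats(m)
for i in range(1,n):
    if s[i,4]>30: print(s[i],c[i],ray('top',c[i],.131))
E
```

```text
[232 145  13  14 146] [238.15753425 151.49315068] [0.74512517 0.1248661  0.131     ]
[384 211  16  32 372] [391.59139785 226.88978495] [ 0.56272504 -0.21542611  0.131     ]
[206 217  45  45 611] [227.6497545  239.46317512] [0.54502615 0.15256413 0.131     ]
```

View pics/top_crop.png

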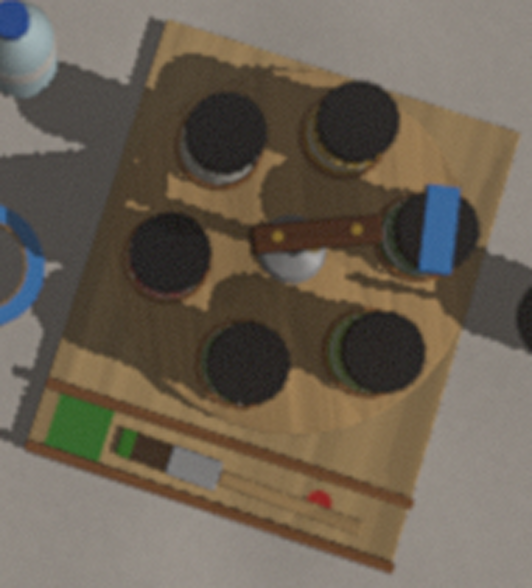

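The crop confirms it. The dark-green jar with the light-blue strip on its lid is at crop (430,232), which is full-image (389,228), at the end of the T-handle. The handle screws are at crop (277,236) and (361,229).

Run:
```python
from h import *
P=lambda p,z:ray('top',(p[0]/2.8+235-.3,p[1]/2.8+145-.3),z)[:2]
L=np.array([P(p,.131) for p in [(225,132),(357,122),(430,232),(376,352),(247,362),(170,254)]])
c=L.mean(0);print('axis',c,'r',np.hypot(*(L-c).T),'ang',np.degrees(np.arctan2(*(L-c).T[::-1])))
a,b=P((277,236),.199),P((361,229),.199);print('handle',(a+b)/2,b-a,np.degrees(np.arctan2(*(b-a)[::-1])))
def seg(p,q,z):
    a,b=P(p,z),P(q,z);d=b-a;print(a,b,np.hypot(*d),np.degrees(np.arctan2(d[1],d[0])))
seg((28,447),(392,568),.029);seg((48,383),(411,502),.029);seg((155,18),(517,130),.015);seg((517,130),(395,562),.015);seg((155,18),(50,380),.015)
o=get_obs();print(cv2.Rodrigues(o['ee_rot'])[0])
```

```text
axis [ 0.55669971 -0.10416366] r [0.10692522 0.10764948 0.10384532 0.10522711 0.1053096  0.10519818] ang [  32.33772521  -27.52642044  -87.384434   -148.09612997  153.53209986
   93.78359327]
handle [ 0.55803939 -0.10909401] [ 0.00348831 -0.06371   ] -86.86601775308661
[0.39570251 0.12264015] [ 0.28629652 -0.18232704] 0.32399792986185516 -109.73528482044804
[0.44925219 0.1042856 ] [ 0.34043458 -0.2013323 ] 0.32441265547418874 -109.59866365033795
[0.7691483  0.00143573] [ 0.65887665 -0.3153784 ] 0.335456448621436 -109.19117660995722
[ 0.65887665 -0.3153784 ] [ 0.2893157  -0.18771497] 0.390990091078169 160.942722664041
[0.7691483  0.00143573] [0.4516114  0.10297713] 0.3333771767419243 162.26685323610263
[[-9.50550984e-01  3.10567953e-01 -6.11007534e-04]
 [ 3.10568462e-01  9.50550375e-01 -1.10201104e-03]
 [ 2.38544129e-04 -1.23727735e-03 -9.99999206e-01]]
```

Measurements from the top view:
- Axis at about (0.557, -0.106).
- Handle and taped-jar direction -87°.
- Carousel front direction about 160.6°, so the turn is about 112° clockwise from above, which is positive tool roll.

For the grasp the tool first rolls +69°. I'll move over the handle now.

Request:
{"method": "arm_command", "body": {
  "gripper": [0.088,0.088,0.088,0.088,0.088,0.088,0.088,0.088],
  "travel": [
    [-0.035,-0.03,0],
    [-0.07,-0.06,0],
    [-0.105,-0.09,0],
    [-0.14,-0.12,0],
    [-0.175,-0.15,0],
    [-0.21,-0.18,0],
    [-0.245,-0.21,0],
    [-0.28,-0.24,0]
  ],
  "roll": [0,0,0,0,0,0,0,0]
}}

```text
time_s: 0.9
eef_pos: [0.3629, 0.2059, 0.2387]
ee_rot: [-0.494, -3.102, 0.0]
ft_force: [0.4, 0.5, -0.2]
gripper_width: 1.0
finger_force: 0.0
```

Request:
{"method": "arm_command", "body": {
  "gripper": [0.088,0.088,0.088,0.088,0.088,0.088,0.088,0.088],
  "travel": [
    [-0.035,-0.03,0],
    [-0.07,-0.06,0],
    [-0.105,-0.09,0],
    [-0.14,-0.12,0],
    [-0.175,-0.15,0],
    [-0.21,-0.18,0],
    [-0.245,-0.21,0],
    [-0.28,-0.24,0]
  ],
  "roll": [0,0,0,0,0,0,0,0]
}}

```text
time_s: 1.7
eef_pos: [0.5546, -0.1092, 0.2384]
ee_rot: [-0.494, -3.102, -0.0]
ft_force: [0.2, 0.2, 0.2]
gripper_width: 0.998
finger_force: 0.0
```

Request:
{"method": "arm_command", "body": {
  "gripper": [0.088,0.088,0.088,0.088,0.088,0.088,0.088,0.088],
  "travel": [
    [0,0,0],
    [0,0,0],
    [0,0,0],
    [0,0,0],
    [0,0,0],
    [0,0,0],
    [0,0,0],
    [0,0,0]
  ],
  "roll": [8.5,17,25.5,34,42.5,51,59.5,68]
}}

```text
time_s: 2.5
eef_pos: [0.5539, -0.1073, 0.2384]
ee_rot: [-2.151, -2.289, 0.0]
ft_force: [-0.1, 0.7, 0.1]
gripper_width: 1.001
finger_force: 0.0
```

Run:
```python
from h import *
o=get_obs();R=cv2.Rodrigues(o['ee_rot'])[0];print(o['time_s'],o['eef_pos'],o['joint_positions'],R[:,0],R[:,1],o['ft_force'])
c=calibration('wrist');np.savez('w1',**c);print(c['K'])
cv2.imwrite('pics/w1.png',snapshot('wrist')[:,:,::-1])
```

```text
2.5 [ 0.55389431 -0.10732414  0.2383655 ] [-4.01193113e-01  4.06345873e-01  1.25713532e+00  1.20369239e-05
  1.47902507e+00 -4.63274826e-01] [-6.20405604e-02  9.98073541e-01  4.18994355e-04] [ 9.98073279e-01  6.20408849e-02 -8.11950411e-04] [-0.11625287  0.67361067  0.14886781]
[[325.1922621    0.         279.27457846]
 [  0.         325.1922621  204.66122616]
 [  0.           0.           1.        ]]
```

View pics/w1.png

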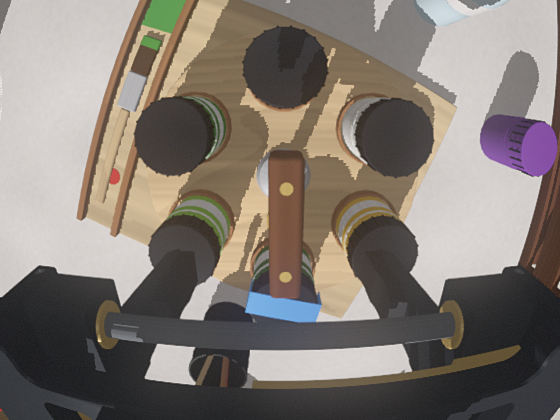

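The wrist view shows the handle vertical in the picture with screws at (286,189) and (285,278), between the open fingers. The taped lid is below it at (284,305) and the brush rest is on the left, with its inner lip from (117,233) to about (190,30). I'll compute from these points.

Run:
```python
from h import *
c=dict(np.load('w1.npz'));P=lambda p,z:ray('wrist',p,z,c)[:2]
A=lambda d:np.degrees(np.arctan2(d[1],d[0]))
a,b=P((286,189),.199),P((285,278),.199);print('handle',(a+b)/2,A(b-a),np.hypot(*(b-a)))
im=cv2.imread('pics/w1.png')
a1,b1=P((79,217),.029),P((139,5),.029);a2,b2=P((114,234),.029),P((188,40),.029);print(a1,b1,A(a1-b1),a2,b2,A(a2-b2))
L=np.array([P(p,.131) for p in [(286,68),(176,135),(394,137),(184,249),(382,250)]]);print(L,)
f=cv2.fitEllipse
print('opp centers',(L[1]+L[4])/2,(L[2]+L[3])/2)
```

```text
handle [ 0.55817942 -0.10664345] -86.65726502844798 0.06108761293541859
[ 0.2885227  -0.17772225] [0.38236217 0.08604352] -109.58394027680589 [ 0.34255536 -0.1975362 ] [0.44548662 0.03945027] -113.4769404010538
[[ 5.52776481e-01  4.32733400e-04]
 [ 4.68002343e-01 -5.53055012e-02]
 [ 6.43596007e-01 -4.56797369e-02]
 [ 4.71926625e-01 -1.56177709e-01]
 [ 6.49293266e-01 -1.46452894e-01]]
opp centers [ 0.5586478 -0.1008792] [ 0.55776132 -0.10092872]
```

Handle centre is (0.558, -0.1065) at -86.6°, which matches the tool yaw. I'll shift +4 mm in y, go down 70 mm and close with a moderate grip.

Request:
{"method": "arm_command", "body": {
  "gripper": [0.088,0.088,0.088,0.088,0.088,0.088,0.088,0.088],
  "travel": [
    [0.001,0.004,0],
    [0.001,0.004,0.01],
    [0.001,0.004,0.02],
    [0.001,0.004,0.035],
    [0.001,0.004,0.05],
    [0.001,0.004,0.06],
    [0.001,0.004,0.07],
    [0.001,0.004,0.07]
  ],
  "roll": [0,0,0,0,0,0,0,0]
}}

```text
time_s: 3.35
eef_pos: [0.5575, -0.106, 0.1673]
ee_rot: [-2.142, -2.295, 0.001]
ft_force: [-0.6, -0.6, 0.5]
gripper_width: 1.003
finger_force: 0.0
```

Request:
{"method": "arm_command", "body": {
  "gripper": [0.06,0.05,0.04,0.035,0.03,0.026,0.022,0.018],
  "travel": [
    [0,0,0],
    [0,0,0],
    [0,0,0],
    [0,0,0],
    [0,0,0],
    [0,0,0],
    [0,0,0],
    [0,0,0]
  ],
  "roll": [0,0,0,0,0,0,0,0],
  "grip_force": 20
}}

```text
time_s: 4.15
eef_pos: [0.558, -0.1061, 0.1688]
ee_rot: [2.144, 2.296, 0.0]
ft_force: [0.5, 0.1, 0.2]
gripper_width: 0.297
finger_force: 0.0
```

Request:
{"method": "arm_command", "body": {
  "gripper": [0.018,0.018,0.018,0.018,0.018,0.018,0.018,0.018],
  "travel": [
    [0,0,0],
    [0,0,0],
    [0,0,0],
    [0,0,0],
    [0,0,0],
    [0,0,0],
    [0,0,0],
    [0,0,0]
  ],
  "roll": [0,0,0,0,0,0,0,0],
  "grip_force": 25
}}

```text
time_s: 4.95
eef_pos: [0.5577, -0.1061, 0.1687]
ee_rot: [-2.144, -2.295, 0.001]
ft_force: [-5.0, -0.2, 2.6]
gripper_width: 0.241
finger_force: 25.0
```

Gripped: opening 21 mm, 25 N. I'll turn gently, starting with a ramp.

Request:
{"method": "arm_command", "body": {
  "gripper": [0.018,0.018,0.018,0.018,0.018,0.018,0.018,0.018],
  "travel": [
    [0,0,0],
    [0,0,0],
    [0,0,0],
    [0,0,0],
    [0,0,0],
    [0,0,0],
    [0,0,0],
    [0,0,0]
  ],
  "roll": [0.3,0.9,1.8,3,4.5,6.2,8.1,10]
}}

```text
time_s: 5.75
eef_pos: [0.5577, -0.1061, 0.1687]
ee_rot: [-2.337, -2.098, 0.001]
ft_force: [-5.2, -0.6, 2.8]
gripper_width: 0.249
finger_force: 25.0
```

Request:
{"method": "arm_command", "body": {
  "gripper": [0.018,0.018,0.018,0.018,0.018,0.018,0.018,0.018],
  "travel": [
    [0,0,0],
    [0,0,0],
    [0,0,0],
    [0,0,0],
    [0,0,0],
    [0,0,0],
    [0,0,0],
    [0,0,0]
  ],
  "roll": [2,4,6,8,10,12,14,16]
}}

```text
time_s: 6.55
eef_pos: [0.5576, -0.1061, 0.1687]
ee_rot: [-2.607, -1.752, 0.001]
ft_force: [-6.4, -0.2, 2.9]
gripper_width: 0.25
finger_force: 25.0
```

Request:
{"method": "arm_command", "body": {
  "gripper": [0.018,0.018,0.018,0.018,0.018,0.018,0.018,0.018],
  "travel": [
    [0,0,0],
    [0,0,0],
    [0,0,0],
    [0,0,0],
    [0,0,0],
    [0,0,0],
    [0,0,0],
    [0,0,0]
  ],
  "roll": [2,4,6,8,10,12,14,16]
}}

```text
time_s: 7.35
eef_pos: [0.5575, -0.1061, 0.1687]
ee_rot: [-2.825, -1.373, 0.001]
ft_force: [-6.6, -0.6, 1.7]
gripper_width: 0.245
finger_force: 25.0
```

Request:
{"method": "arm_command", "body": {
  "gripper": [0.018,0.018,0.018,0.018,0.018,0.018,0.018,0.018],
  "travel": [
    [0,0,0],
    [0,0,0],
    [0,0,0],
    [0,0,0],
    [0,0,0],
    [0,0,0],
    [0,0,0],
    [0,0,0]
  ],
  "roll": [2,4,6,8,10,12,14,16]
}}

```text
time_s: 8.15
eef_pos: [0.5575, -0.106, 0.1687]
ee_rot: [-2.989, -0.966, 0.002]
ft_force: [-5.6, -0.7, 2.3]
gripper_width: 0.244
finger_force: 25.0
```

Request:
{"method": "arm_command", "body": {
  "gripper": [0.018,0.018,0.018,0.018,0.018,0.018,0.018,0.018],
  "travel": [
    [0,0,0],
    [0,0,0],
    [0,0,0],
    [0,0,0],
    [0,0,0],
    [0,0,0],
    [0,0,0],
    [0,0,0]
  ],
  "roll": [2,4,6,8,10,12,14,16]
}}

```text
time_s: 8.95
eef_pos: [0.5575, -0.106, 0.1687]
ee_rot: [-3.094, -0.541, 0.002]
ft_force: [-7.1, 0.0, 3.0]
gripper_width: 0.25
finger_force: 25.0
```

Request:
{"method": "arm_command", "body": {
  "gripper": [0.018,0.018,0.018,0.018,0.018,0.018,0.018,0.018],
  "travel": [
    [0,0,0],
    [0,0,0],
    [0,0,0],
    [0,0,0],
    [0,0,0],
    [0,0,0],
    [0,0,0],
    [0,0,0]
  ],
  "roll": [2,4,6,8,10,12,14,16]
}}

```text
time_s: 9.75
eef_pos: [0.5575, -0.1059, 0.1687]
ee_rot: [-3.139, -0.105, 0.002]
ft_force: [-7.1, 1.0, 1.7]
gripper_width: 0.248
finger_force: 25.0
```

Request:
{"method": "arm_command", "body": {
  "gripper": [0.018,0.018,0.018,0.018,0.018,0.018,0.018,0.018],
  "travel": [
    [0,0,0],
    [0,0,0],
    [0,0,0],
    [0,0,0],
    [0,0,0],
    [0,0,0],
    [0,0,0],
    [0,0,0]
  ],
  "roll": [2,4,6,8,10,11.5,12.5,13]
}}

```text
time_s: 10.55
eef_pos: [0.5574, -0.1059, 0.1687]
ee_rot: [-3.131, 0.25, 0.002]
ft_force: [-6.4, -0.4, 3.1]
gripper_width: 0.25
finger_force: 25.0
```

Run:
```python
from h import *
o=get_obs();R=cv2.Rodrigues(o['ee_rot'])[0];print(o['time_s'],o['eef_pos'],o['joint_positions'][5],np.degrees(np.arctan2(R[1,:2],R[0,:2])),o['ft_force'],o['wrist_torque'])
c=calibration('wrist');np.savez('w2',**c)
cv2.imwrite('pics/w2.png',snapshot('wrist')[:,:,::-1]);im=snapshot('top')[:,:,::-1]
cv2.imwrite('pics/top2.png',im);cv2.imwrite('pics/top2c.png',cv2.resize(im[145:355,235:425],None,fx=2.8,fy=2.8,interpolation=cv2.INTER_CUBIC)[:588])
```

```text
10.55 [ 0.55743741 -0.10585799  0.16869954] 1.3338533681203903 [ -9.12862307 -99.12865395] [-6.42126581 -0.41435348  3.08318897] [ 0.11555489  1.14190266 -0.00784061]
```

View pics/w2.png

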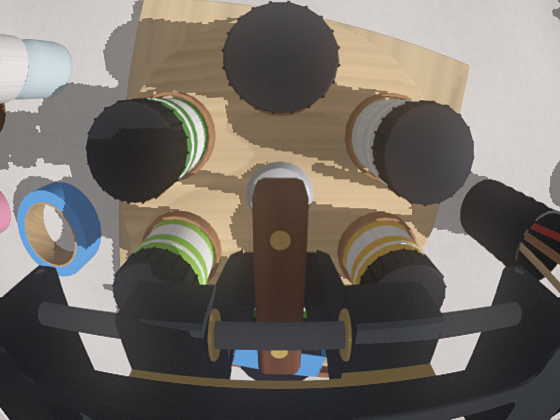

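View pics/top2c.png

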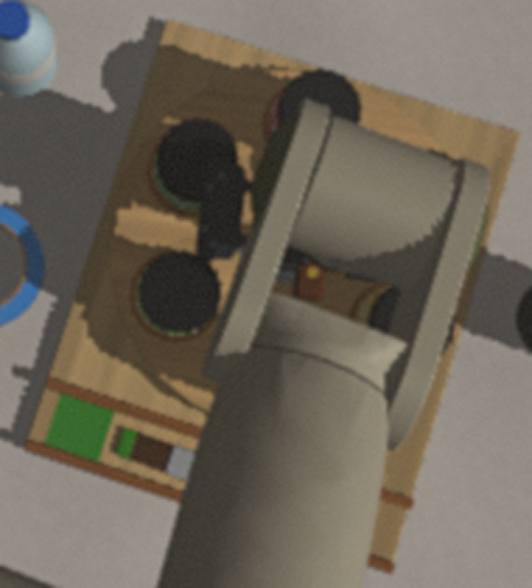

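The wrist view shows the handle still aligned in the fingers (screws at (280,240) and (279,352)). Every visible jar is upright, and the taped lid is under the near end of the handle at (278,360). The top view shows the arm hiding the front jars. I'll refine the front direction with line fits and read the current handle angle.

Run:
```python
from h import *
A=lambda d:np.degrees(np.arctan2(d[1],d[0]))
c=dict(np.load('w2.npz'));a,b=[ray('wrist',p,.199,c)[:2] for p in [(280,240),(279,352)]];print('handle',A(b-a),(a+b)/2)
im=cv2.imread('pics/top0.png');E=cv2.Canny(im,60,150);v,u=np.nonzero(E);p=np.c_[u,v].astype(float)
for n,s,e,z in[('lipout',(28,447),(392,568),.029),('lipin',(48,383),(411,502),.029),('back',(155,18),(517,130),.015),('right',(517,130),(411,502),.015),('left',(150,30),(50,370),.015)]:
    s,e=[np.array(q)/2.8+(235,145) for q in(s,e)];d=(e-s)/np.hypot(*(e-s));t=(p-s)@d;w=np.abs((p-s)@[-d[1],d[0]])
    q=p[(w<2.5)&(t>4)&(t<np.hypot(*(e-s))-4)]
    X=np.array([ray('top',k,z)[:2] for k in q],np.float32);l=cv2.fitLine(X,cv2.DIST_HUBER,0,.002,.01).ravel();print(n,len(q),A(l[:2])%90+90)
```

```text
handle 170.43738822510744 [ 0.55790113 -0.10567654]
lipout 144 160.02399
lipin 183 160.26266
back 131 160.06812
right 108 160.07571
left 95 160.7235
```

Front direction is 160.2° and the handle is at about 170.7°, leaving about 10.4°. I'll turn that slowly, then hold with a firmer grip.

Request:
{"method": "arm_command", "body": {
  "gripper": [0.018,0.018,0.018,0.018,0.018,0.018,0.018,0.018],
  "travel": [
    [0,0,0],
    [0,0,0],
    [0,0,0],
    [0,0,0],
    [0,0,0],
    [0,0,0],
    [0,0,0],
    [0,0,0]
  ],
  "roll": [0.6,2,3.8,5.7,7.5,9,10,10.4]
}}

```text
time_s: 11.45
eef_pos: [0.5575, -0.1058, 0.1687]
ee_rot: [-3.096, 0.533, 0.002]
ft_force: [-7.1, 0.4, 3.5]
gripper_width: 0.247
finger_force: 25.0
```

Request:
{"method": "arm_command", "body": {
  "gripper": [0.018,0.018,0.018,0.018,0.018,0.018,0.018,0.018],
  "travel": [
    [0,0,0],
    [0,0,0],
    [0,0,0],
    [0,0,0],
    [0,0,0],
    [0,0,0],
    [0,0,0],
    [0,0,0]
  ],
  "roll": [0,0,0,0,0,0,0,0],
  "grip_force": 30
}}

```text
time_s: 12.25
eef_pos: [0.5575, -0.1058, 0.1687]
ee_rot: [-3.096, 0.532, 0.002]
ft_force: [-6.2, 0.7, 2.6]
gripper_width: 0.252
finger_force: 30.0
```

Run:
```python
from h import *
o=get_obs();R=cv2.Rodrigues(o['ee_rot'])[0];print(o['time_s'],o['eef_pos'],np.degrees(np.arctan2(R[1,0],R[0,0]))+180,o['ft_force'],o['wrist_torque'],o['finger_force'],o['gripper_width'])
c=calibration('wrist');np.savez('w3',**c);w=snapshot('wrist')[:,:,::-1];s=snapshot('side')[:,:,::-1];cv2.imwrite('pics/w3.png',w);cv2.imwrite('pics/side3.png',s)
cv2.imwrite('pics/both3.png',np.hstack([cv2.resize(w,(400,300)),cv2.resize(s[80:320,190:510],(400,300))]))
im=w
hsv=cv2.cvtColor(im,cv2.COLOR_BGR2HSV);m=cv2.inRange(hsv,(15,120,120),(32,255,255));n,l,st,ct=cv2.connectedComponentsWithStats(m)
for i in range(1,n):
    if 40<st[i,4]<600 and 250<ct[i,0]<310: print(st[i],ct[i])
```

```text
12.25 [ 0.55747602 -0.1058439   0.16873913] 160.50445016071205 [-6.17317275  0.72663868  2.62381107] [0.11415136 1.16536882 0.00955784] 29.9741586484015 0.2523779775173904
```

View pics/both3.png

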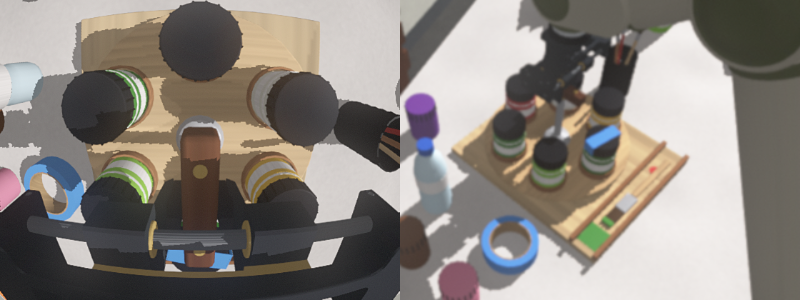

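The combined picture shows the board's back edge level and centred on the handle in the wrist view (corners about (82,20) and (320,22), handle at 200). In the side view the taped jar, at about (602,138), faces the brush rest. All jars are upright and the bystanders are in place. One last numeric check of the taped lid from the side view.

Run:
```python
from h import *
A=lambda d:np.degrees(np.arctan2(d[1],d[0]))
im=cv2.imread('pics/side3.png');hsv=cv2.cvtColor(im,cv2.COLOR_BGR2HSV);m=cv2.inRange(hsv,(98,100,120),(125,255,255))
m[:,:320]=0;n,l,s,c=cv2.connectedComponentsWithStats(m);ax=np.array([.558,-.106])
for i in range(1,n):
    if s[i,4]>40: x=ray('side',c[i],.131)[:2];print(s[i],c[i],x,A(x-ax),np.hypot(*(x-ax)))
c=dict(np.load('w3.npz'));P=lambda p:ray('wrist',(p[0]*1.4,p[1]*1.4),.015,c)[:2]
a,b=P((82,20)),P((320,22));print('back',a,b,(A(b-a)%90)+90,'axis->mid',A(ax-(a+b)/2))
```

```text
[338 181  28  19 287] [351.16027875 189.6097561 ] [ 0.45938748 -0.0669376 ] 158.39048656045864 0.10606743643164036
back [ 0.76692979 -0.00918716] [ 0.65580767 -0.31630531] 160.10876031880008 axis->mid 159.6955896182122
```

```bash
python3 -c "from workcell import *;print(close_job())"
```

```text
the job is handed in; nothing more can be done
None
```

I turned the carousel about 113° clockwise; the taped jar now faces the middle of the brush rest to within about 2° by camera, the gripper still holds the T-handle at 30 N, and the job was handed in at about 12 s.

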